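# Put the pocket meter away and lock the drawer

### The job

Take the pocket multimeter (the one with the screen and the round dial) off the sloped stand and lay it flat, screen up, in the empty wide compartment of the open drawer; set it down rather than dropping it. Then slide the drawer fully shut, and after that swing the lock lever all the way across in front of the closed drawer. Leave everything else where it is.

Things in the scene. Friction and masses are not known exactly. Their poses are not given: they have to be found in the camera images.
- meter: pocket multimeter, black plastic block 100 (x) x 56 (y) x 24 (z) mm; on its upper face a screen near the +x end and a round grey dial (34 mm wide, 4 mm proud, centred at x -14 mm). Origin: centre of its underside; z out of its upper face, x up the slope. It lies on the stand's slope in any of its three places, against the lip at the foot
- powerbank: power bank, smooth black slab 100 (x) x 64 (y) x 18 (z) mm, on another place of the stand. Origin: centre of its underside, axes as the meter's. To be left alone
- bitcase: black bit case with grey seam and ribs, 100 (x) x 48 (y) x 22 (z) mm, on another place of the stand. Origin: centre of its underside, axes as the meter's. To be left alone
- stand: fixed plywood stand 310 mm wide (y), its face sloping at 35 degrees, facing -x, rising to +x from x -115, height 28 to x -17, height 96 mm. Origin: on the bench under its rear edge. Three places at y -95, 0, 95 mm; middle of an item's underside at x -65, height 62 mm. A 6 mm lip runs along the slope's foot. Posts 12 mm thick, 200 mm high at x 0, y +-150 carry the light bar by arms at its ends
- bar (a point): middle of the stand's light bar, an aluminium bar 22 (x) x 310 (y) x 14 (z) mm, at stand x -52 mm, height 206 mm: it hangs above the items and blocks a gripper that comes straight down on them
- unit: fixed grey drawer unit, a low cabinet 200 (x) x 220 (y) x 80 (z) mm, its one drawer opening to -x. Origin: on the bench below the middle of its front; the cabinet lies at x 0 to 200 mm. A bench supply 60 mm high stands on top, from 90 mm behind the front. A bracket 50 mm high stands at its front -y corner, carrying the lock lever
- drawer (a joint): how far the drawer is out, m: 0 = fully shut, 0.165 = fully out; starts at 0.135 to 0.165. The front surface of its face (216 mm wide, 12 thick, from 10 to 74 mm above the bench) is at unit x = -(joint) - 12 mm. A divider splits it into a narrow side (-y) full of stock and an empty wide compartment (+y)
- bay (a point): centre of the floor of the empty wide compartment, moving with the drawer; the floor is 15 mm above the bench, 155 (x) x 115 (y) mm inside, walls 45 mm high (5 mm thick), axes as the unit's. It lies 77.5 mm behind the back of the drawer face, so its rear part may be under the cabinet's top
- handle (a point): middle of the drawer's bar handle (8 mm thick, 70 mm along y), 22 mm in front of the face, 55 mm above the bench, moving with the drawer
- lock (a joint): lock lever's angle, rad, about a vertical axis: 0 = locked, the lever points to unit +y, across the front of the shut drawer; pi/2 = pointing to unit -x; it starts at 1.65 to 2.1 (unlocked, clear of the drawer). It swings back to 0 clockwise seen from above, and stays where it is left
- post (a point): top of the lever's upright black post, 12 mm diameter, 56 mm tall, top 118 mm above the bench, 55 mm from the pivot; the lever's flat bar beneath it is at 52 to 62 mm above the bench
- pivot (a point): point on the lever's vertical axis, at the height of the post's top (118 mm): unit x -28, y -125 mm; the bracket and hub there end at 63 mm
- jar: small amber jar, 46 mm diameter, 60 mm high, on the bench in front of the stand. Origin: centre of its base
- driver: red-handled screwdriver 140 mm long lying on the bench in front of the stand, roughly along y. Origin: about its middle, on the bench
- spool: solder spool 56 mm diameter, 32 mm high, standing on the drawer unit's top near its front edge, +y side. Origin: centre of its base
- phone: phone 72 x 148 x 8 mm lying on the bench at the bench's right side. Origin: centre of its underside
- bottle: white bottle with cap, 60 mm diameter, 150 mm high, standing at the bench's left side. Origin: centre of its base
There are look-alikes about, which are no part of the job. Leave any brown look-alike of the meter alone.

How it is judged:
By the outcome, as a careful person would: the job done as asked, in the order asked, and still so for the second after the job is handed in, with the robot touching nothing.
It also fails if it takes over 72 s, if anything falls off the work surface, if the arm or the gripper's body presses on something with over 40 N, if the wrist force passes 120 N, or if a joint passes its speed limit or range.

### The arm

A 6-joint arm with a two-finger parallel gripper is mounted at the origin on the work surface. World frame = base frame: x ahead of the robot, y to its left, z up, the work surface at z = 0. Lengths are in mm, angles in rad, forces in N, time in s.
With the tool pointing down it reaches from about 300 to 850 mm from the base axis. Payload 5.4 kg.
Tool frame: the origin (TCP) lies midway between the tips of the shut fingers; the grasp point (between the pads) lies 19 mm behind it (r.grip_depth is the distance from the TCP to the grasp point, in mm); z points along the fingers, y is the line along which they close (so a half turn about z gives the same grasp; the last joint's range is limited). The gripper opens to 85 mm and grips with 20 to 120 N. Pads are 22 mm wide; open, the fingers measure 114 mm over their backs; the gripper's body (76 mm by 85 mm) begins 54 mm behind the grasp point. The pads swing forward as they close: fully open they stand 13 mm farther back than shut.
Start: joints at [0.94, 0.158, 1.597, -0, 1.386, -0.21], TCP at [234.89, 524.817, 231.299] pointing down, gripper open.
Joint ranges: [-2.91, 2.91], [-0.94, 2.29], [0.18, 2.7], [-1.29, 4.43], [0.17, 2.64], [-3, 3]. Speed limits (rad/s): [2.57, 2.57, 3.14, 3.14, 3.14, 3.14].

### API

Orientations are given as a unit quaternion [x, y, z, w].
In Python, from cell import monitor, optics, job, r gives the robot as it stands.
- The arm moves only by the tool carry_out, never from a script. Its argument "series" is a list that holds one entry, the list of rows, each a list of 5 numbers: the shift along the tool's x, y, z in m, then the turn about the tool's z in degrees, then the opening, from 0 (shut) to 1 (fully open). A call has exactly 10 rows; each row is the pose to reach, as a shift and turn from the pose commanded when the call began, along the tool's axes at that moment; what a row does not reach only later rows make up. A row lasts 1/12 s, in which the tool goes at most 41.7 mm and 7.16 degrees, less where a joint would pass 70% of its speed; a pose out of reach is approached as far as the arm can. A call with a gripper value outside its range is refused whole. The fingers move at their own pace and stop on an object; "squeeze" is the grip in N (left out, the last holds). Time passes only in rows, so rows that repeat a pose let the fingers close, or fill a call up. It gives the time, the measured TCP pose, the force and the opening at its end, in the units of the state.
- monitor.get_obs(): the state, without advancing time (a new reading comes with each control period).
- optics.capture(name): name is "scene" or "top"; returns a dict with "frame" (420x560x3 uint8, red, green, blue), "camera_matrix" (3x3 intrinsics, pixels), "rvec" (rotation vector, rad) and "tvec" (3), from world to camera coordinates, as OpenCV has them. Camera axes: x right, y down, z forward; pixel columns grow to the right and rows downward; lengths in mm; the calibration is good to about 2 mm. A picture is of the moment at which its call begins. There is no depth.
- job.job_done(): hands the job in, once; it reports no verdict.
The state is a dict: "clock": time; "joints": joint angles; "qvel": joint speeds; "tau": joint torques, N m; "ee_pos": TCP position; "orientation": TCP orientation; "force": force on the tool from outside, world axes, zero at the start; "moment": the same for the moment, N m; "width": finger opening in mm.
Only numpy, scipy, OpenCV 4.12 (cv2) and the standard library are available. Lean on these libraries where they do the work, as an engineer would, in place of code of your own. Each camera call takes 0.05 s, during which the arm holds its last target. There are 200 camera calls.

## Working session

There is one attempt and no reset: what is moved stays moved. The work goes in short steps, Python scripts to look and compute and a tool call to move; the robot and the scene stay as the last step left them, time stands still between calls to the robot, and variables do not carry over. Pictures are saved under pics/ and viewed, on a budget of 10 in all, crops included, one or two more only if the job needs it, and the job is handed in when it is done.

Besides the shell and the picture viewer there is one more tool, called after "Request:" as name(argument=value, ...) on one line, values as JSON. carry_out: Moves the arm, as the interface text tells. Its arguments: {"type":"object","properties":{"series":{"type":"array"},"squeeze":{"type":"number"}},"required":["series"]}

```bash
ls; mkdir -p pics; cat > h.py <<'E'
import numpy as np, cv2
from cell import monitor, optics, job, r
def cap(n):
    c=optics.capture(n); K=np.array(c["camera_matrix"],float); R=cv2.Rodrigues(np.array(c["rvec"],float))[0]; t=np.array(c["tvec"],float).ravel()
    np.savez(n+".npz",f=c["frame"],K=K,R=R,t=t); return c["frame"]
def load(n):
    d=np.load(n+".npz"); return d["K"],d["R"],d["t"],d["f"]
def ray(n,u,v,z):   # pixel -> world at height z
    K,R,t,_=load(n); d=R.T@np.linalg.solve(K,[u,v,1.]); o=-R.T@t; return o+d*(z-o[2])/d[2]
def proj(n,P):
    K,R,t,_=load(n); p=(K@((R@np.atleast_2d(P).T)+t[:,None])).T; return p[:,:2]/p[:,2:]
def save(n,name,crop=None,s=1):
    f=load(n)[3]
    if crop: x0,y0,x1,y1=crop; f=f[y0:y1,x0:x1]
    cv2.imwrite("pics/"+name+".png",cv2.cvtColor(cv2.resize(f,None,fx=s,fy=s,interpolation=cv2.INTER_CUBIC),cv2.COLOR_RGB2BGR))
E
python3 - <<'E'
from h import *
o=monitor.get_obs(); print(o)
for n in("scene","top"):
    cap(n); K,R,t,_=load(n); print(n,-R.T@t,K[0,0],R[2]); save(n,n+"0",s=1.42)
E
```

```text
pics
{'clock': 0.0, 'joints': array([ 9.39872500e-01,  1.59006142e-01,  1.59825281e+00,  5.76412016e-06,
        1.38618675e+00, -2.10114528e-01]), 'qvel': array([ 0.0015821 , -0.00186121, -0.00047014, -0.00030427,  0.0009012 ,
       -0.00137939]), 'tau': array([ 1.95786502e-03, -3.95992076e+01, -3.31432164e+01, -1.99008073e-04,
        8.18014378e-03, -2.97046176e-05]), 'ee_pos': array([234.54988603, 524.3286641 , 230.33069158]), 'orientation': array([ 2.08856073e-01,  9.77945951e-01, -8.44647006e-04, -3.80825194e-04]), 'force': array([-0.55885147, -0.33019519,  0.97630979]), 'moment': array([-0.04268786,  0.00485646, -0.0184165 ]), 'width': 85.47058449904368}
scene [1205.44670052 -374.1703078  1273.29259319] 470.88551733888727 [-0.49603111  0.28989097 -0.81848419]
top [ 414.43242943   41.71240227 1450.24174122] 419.4588526991179 [ 0.0618097  -0.00584021 -0.99807087]
```

View pics/scene0.png

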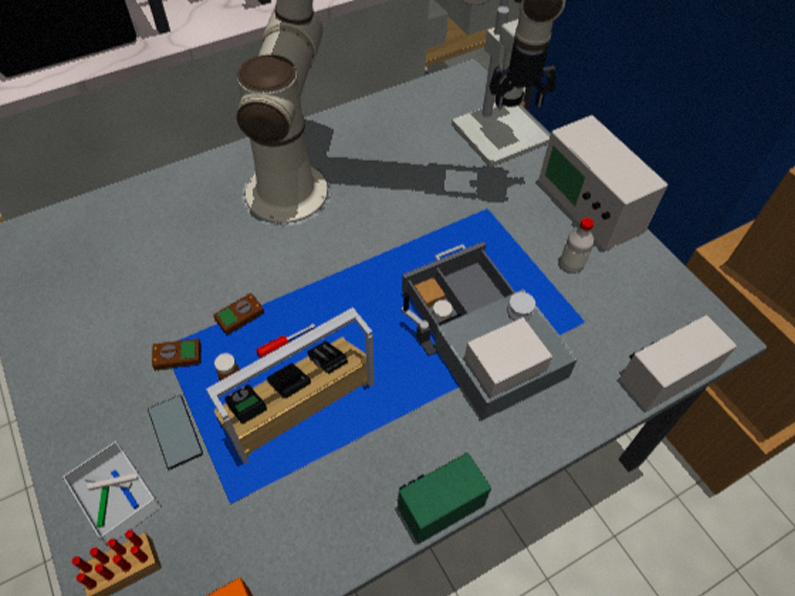

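View pics/top0.png

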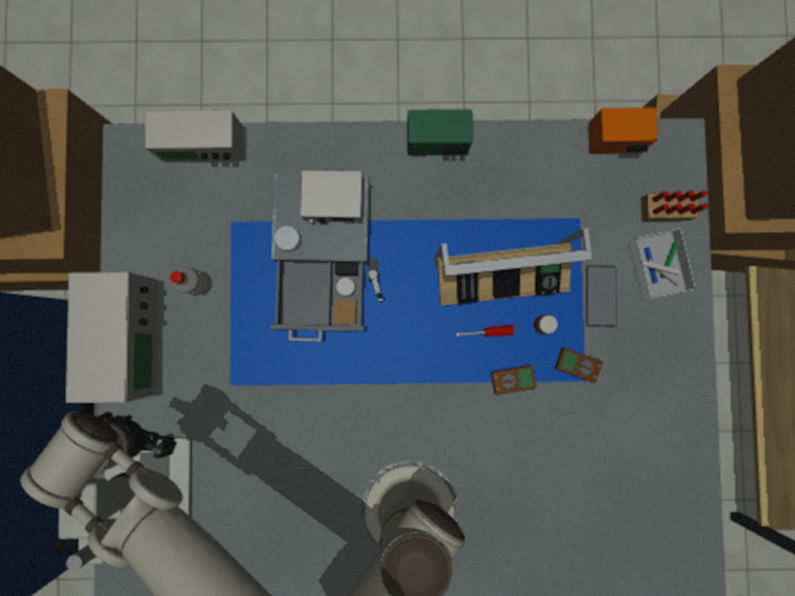

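Meter candidates (800-px picture of the top camera):
- Black item with a green screen and dial on the stand's right place, (548,280). This is my choice.
- Bit case, (467,288).
- Power bank, (507,283).
- Two brown look-alikes on the bench, (513,380) and (580,365).

Next I'll take close crops.

```bash
python3 - <<'E'
from h import *
save("top","stand1",(300,155,430,245),6)
save("top","unit1",(180,112,280,245),4.5)
E
```

```text
(no output)
```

View pics/stand1.png

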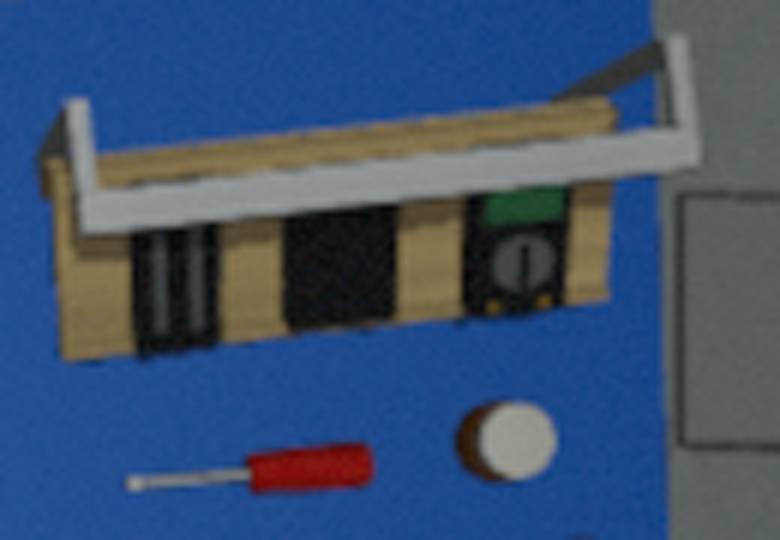

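View pics/unit1.png

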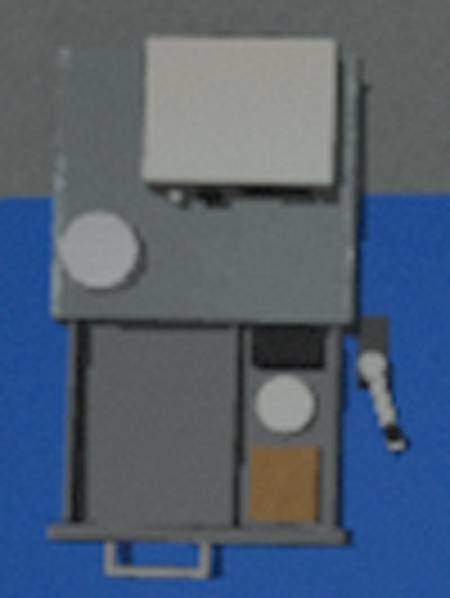

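```bash
cat > fit.py <<'E'
from h import *
from scipy.optimize import least_squares
def nat(p,c,s): return (np.array(p,float)+.5)/s-.5+np.array(c)
def T(p,L): 
    L=np.atleast_2d(L).astype(float); c,s=np.cos(p[2]),np.sin(p[2])
    return np.c_[p[0]+c*L[:,0]-s*L[:,1], p[1]+s*L[:,0]+c*L[:,1], L[:,2]]
E
python3 - <<'E'
from fit import *
sp=nat([[83,232],[697,163],[65,358],[608,300]],(300,155),6)
sl=np.array([[-63,155,213],[-63,-155,213],[-115,155,28],[-115,-155,28]])
f=lambda p:(proj("top",T(p,sl))-sp).ravel()
s=least_squares(f,[600,-200,0.1]); print("stand",s.x,s.fun.round(2))
mp=nat([[463,312],[563,308],[525,260]],(300,155),6)
# meter local on slope: screen out predicted pixels for y=-95
c,sn=np.cos(np.radians(35)),np.sin(np.radians(35))
def M(x,z,y): return [-65+c*x-sn*z, y, 62+sn*x+c*z]
print(mp.round(1), proj("top",T(s.x,[M(-50,24,-95+28),M(-50,24,-95-28),M(-14,28,-95)])).round(1))
up=nat([[52,319],[355,325],[48,537],[347,543]],(180,112),4.5)
def ul(d): return np.array([[0,110,80],[0,-110,80],[-d-12,108,74],[-d-12,-108,74]])
g=lambda p:(proj("top",T(p,ul(p[3])))-up).ravel()
u=least_squares(g,[600,200,0.,150],x_scale=[1,1,.01,1]); print("unit",u.x,u.fun.round(2))
piv=T(u.x,[[-28,-125,63]])[0]; print("pivot",piv, (proj("top",piv)), nat([371,362],(180,112),4.5))
post=ray("top",*nat([397,436],(180,112),4.5),118); v=post-piv; print("post",post,np.hypot(*v[:2]),"lock",np.arctan2(v[1],v[0])-u.x[2]-np.pi/2)
jar=ray("top",*nat([517,441],(300,155),6),60);print("jar",jar)
sp=ray("top",*nat([98,250],(180,112),4.5),112);print("spool",sp)
np.save("poses.npy",np.r_[s.x,u.x])
E
```

```text
stand [ 6.17338993e+02 -2.24340454e+02  1.00765859e-01] [-0.14  0.27  1.04  0.24 -0.45 -0.07 -0.58 -0.52]
[[376.8 206.6]
 [393.4 205.9]
 [387.1 197.9]] [[376.7 207.8]
 [393.3 206. ]
 [385.9 198.2]]
unit [ 5.89648434e+02  2.01062255e+02 -3.22467307e-02  1.46878306e+02] [ 0.09 -0.06 -0.24  0.06  0.31 -0.03 -0.16  0.04]
pivot [557.63284801  77.02999203  63.        ] [[262.76619136 193.0072238 ]] [262.05555556 192.05555556]
post [502.26053049  59.95470467 118.        ] 57.945310302523794 lock -4.381022280391772
jar [ 436.82644285 -329.62055898   60.        ]
spool [638.05998822 272.25230179 112.        ]
```

```bash
python3 - <<'E'
from fit import *
p=np.load("poses.npy")[:3]; s=5; x0,y0=140,205
c,sn=np.cos(np.radians(35)),np.sin(np.radians(35))
def M(x,z,y): return [-65+c*x-sn*z, y, 62+sn*x+c*z]
f=cv2.cvtColor(load("scene")[3],cv2.COLOR_RGB2BGR)[y0:325,x0:285]
f=cv2.resize(f,None,fx=s,fy=s,interpolation=cv2.INTER_CUBIC)
f=cv2.convertScaleAbs(f,alpha=1.6)
def poly(L,col):
    q=((proj("scene",T(p,L))-[x0,y0]+.5)*s-.5).round().astype(int); cv2.polylines(f,[q.reshape(-1,1,2)],True,col,1)
poly([M(-50,24,-67),M(50,24,-67),M(50,24,-123),M(-50,24,-123)],(0,0,255))
poly([[-63,155,213],[-63,-155,213],[-41,-155,213],[-41,155,213]],(0,255,255))
poly([[-115,155,28],[-115,-155,28],[-17,-155,96],[-17,155,96]],(255,0,255))
cv2.imwrite("pics/ov.png",f)
E
```

```text
(no output)
```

View pics/ov.png

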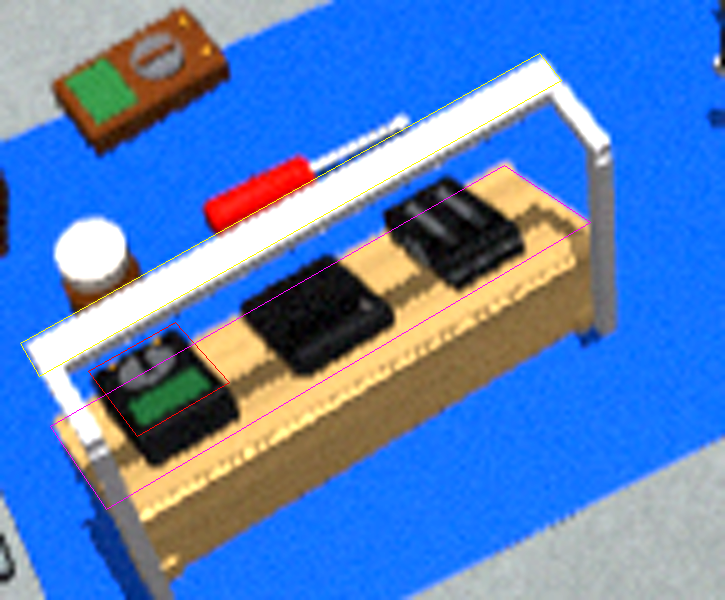

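```bash
python3 - <<'E'
from fit import *
c,sn=np.cos(np.radians(35)),np.sin(np.radians(35))
def M(x,z,y): return [-65+c*x-sn*z, y, 62+sn*x+c*z]
tb=nat([[83,232],[697,163]],(300,155),6); sb=nat([[543,55],[25,345],[559,85],[39,375]],(140,205),5)
BL=np.array([[-63,155,213],[-63,-155,213],[-41,155,213],[-41,-155,213]])
td=nat([[525,260]],(300,155),6); sd=nat([[146,366]],(140,205),5)
def f(q):
    p=q[:3]; D=T(p,[M(-14+q[4],28,-95+q[3])])
    return np.r_[(proj("top",T(p,BL[:2]))-tb).ravel(),(proj("scene",T(p,BL))-sb).ravel(),(proj("top",D)-td).ravel(),(proj("scene",D)-sd).ravel()]
s=least_squares(f,[617,-224,.1,0,0],x_scale=[1,1,.01,1,1]); print(s.x.round(3),s.fun.round(2))
# unconstrained triangulation of the dial
g=lambda X: np.r_[(proj("top",X)-td).ravel(),(proj("scene",X)-sd).ravel()]
t=least_squares(g,[540,-320,80.]); print("dial",t.x.round(1),t.fun.round(2), "expected",T(s.x,[M(-14,28,-95)]).round(1))
# bar height triangulated
for a,b in((0,0),(1,1)):
    g=lambda X: np.r_[(proj("top",X)-tb[a]).ravel(),(proj("scene",X)-sb[b]).ravel()]
    print(least_squares(g,[540,-200,200.]).x.round(1), T(s.x,BL[a]).round(1))
p=s.x
print("grasp xy", T(p,[[-110,-95+p[3],0]]), "yaw",p[2])
E
```

```text
[ 6.18627e+02 -2.23790e+02  9.80000e-02 -3.10700e+00  1.44000e-01] [-0.39 -0.28  0.81 -0.07 -0.38 -0.11 -0.7  -0.23  0.85 -0.58  0.42  0.3
 -0.51 -0.19 -0.45  0.03]
dial [ 536.4 -330.5   77.4] [-0.49 -0.22 -0.46 -0.03] expected [[ 535.9 -327.4   76.9]]
[540.5 -75.8 212.3] [[540.7 -75.7 213. ]]
[ 571.2 -382.8  210.5] [[ 571.2 -384.2  213. ]]
grasp xy [[ 518.80595974 -332.23689144    0.        ]] yaw 0.09848508244815385
```

```bash
cat >> h.py <<'E'
from scipy.spatial.transform import Rotation as Ro
def go(x,y,z,yaw=None,o=None):  # shift in tool axes (m) and turn (deg) to world TCP target; yaw = world angle of tool y line, deg
    o=o or monitor.get_obs(); R=Ro.from_quat(o["orientation"]).as_matrix(); d=R.T@(np.array([x,y,z])-o["ee_pos"])/1000
    a=np.degrees(np.arctan2(R[1,1],R[0,1])); t=0 if yaw is None else -((yaw-a+90)%180-90)
    print("go",d.round(4),"turn",round(t,2),"| tcp",o["ee_pos"].round(1),"yaw",a.round(1),"j",np.round(o["joints"],2),"F",o["force"].round(1),"w",round(o["width"],1),"t",round(o["clock"],2))
E
python3 -c "
from h import *
go(420,150,260,95.6); go(425,-332,250,95.6)"
```

```text
go [-0.3222 -0.266  -0.0293] turn -29.71 | tcp [234.6 524.4 230.4] yaw 65.9 j [ 0.94  0.16  1.6   0.    1.39 -0.21] F [-0.5  0.7  0.5] w 85.3 t 0.1
go [-0.5237 -0.7039 -0.0186] turn -29.71 | tcp [234.6 524.4 230.4] yaw 65.9 j [ 0.94  0.16  1.6   0.    1.39 -0.21] F [-0.5  0.7  0.5] w 85.3 t 0.1
```

Request:
carry_out(series=[[[-0.032,-0.027,-0.003,-3,0.85],[-0.064,-0.053,-0.006,-6,0.85],[-0.096,-0.08,-0.009,-9,0.85],[-0.128,-0.106,-0.012,-12,0.85],[-0.16,-0.133,-0.015,-15,0.85],[-0.192,-0.16,-0.018,-18,0.85],[-0.224,-0.186,-0.021,-21,0.85],[-0.256,-0.213,-0.024,-24,0.85],[-0.288,-0.24,-0.027,-27,0.85],[-0.32,-0.266,-0.029,-29.7,0.85]]])

```text
clock: 0.93
ee_pos: [418.3, 149.9, 260.4]
orientation: [-0.05, 0.999, 0.0, 0.0]
force: [0.5, -0.2, -0.3]
width: 72.9
```

```bash
python3 -c "
from h import *
go(425,-333,200,95.6)"
```

```text
go [ 0.0416 -0.4811  0.0603] turn 0.14 | tcp [418.3 149.9 260.4] yaw 95.7 j [ 0.07 -0.21  1.9   0.    1.45 -1.6 ] F [ 0.5 -0.2 -0.3] w 72.9 t 0.93
```

Request:
carry_out(series=[[[0.003,-0.04,0,0,0.85],[0.007,-0.08,0,0,0.85],[0.01,-0.12,0,0,0.85],[0.014,-0.16,0,0,0.85],[0.017,-0.2,0.005,0,0.85],[0.021,-0.24,0.01,0,0.85],[0.024,-0.28,0.015,0,0.85],[0.028,-0.32,0.02,0,0.85],[0.031,-0.36,0.025,0,0.85],[0.035,-0.4,0.03,0,0.85]]])

```text
clock: 1.77
ee_pos: [421.6, -251.6, 229.7]
orientation: [-0.048, 0.999, 0.0, -0.0]
force: [1.1, 0.1, 0.9]
width: 72.7
```

```bash
python3 -c "
from h import *
go(448,-339,130,95.6); go(519,-332.2,41,95.6)
print(proj('top',[[519,-332,65]]))"
```

```text
go [-0.0178 -0.0896  0.0996] turn -0.04 | tcp [ 421.6 -251.6  229.7] yaw 95.6 j [-0.78 -0.06  1.83  0.    1.38 -2.45] F [1.1 0.1 0.9] w 72.7 t 1.77
go [-0.0892 -0.0897  0.1886] turn -0.04 | tcp [ 421.6 -251.6  229.7] yaw 95.6 j [-0.78 -0.06  1.83  0.    1.38 -2.45] F [1.1 0.1 0.9] w 72.7 t 1.77
[[386.19417785 203.25418865]]
```

Request:
carry_out(series=[[[0,-0.03,0.01,0,0.85],[0,-0.06,0.02,0,0.85],[0,-0.09,0.03,0,0.85],[-0.015,-0.09,0.05,0,0.85],[-0.03,-0.09,0.07,0,0.85],[-0.045,-0.09,0.09,0,0.85],[-0.06,-0.09,0.11,0,0.85],[-0.07,-0.09,0.12,0,0.85],[-0.07,-0.09,0.12,0,0.85],[-0.07,-0.09,0.12,0,0.85]]])

```text
clock: 2.6
ee_pos: [500.2, -331.9, 109.4]
orientation: [-0.049, 0.999, 0.001, -0.001]
force: [-0.0, -0.3, 0.2]
width: 72.9
```

```bash
python3 - <<'E'
from fit import *
go(519,-332.2,41,95.6)
cap("scene"); cap("top")
a=load("scene")[3][180:330,110:260]; b=load("top")[3][150:250,330:430]
im=np.hstack([cv2.resize(a,(400,400),interpolation=cv2.INTER_CUBIC),cv2.resize(b,(400,400),interpolation=cv2.INTER_CUBIC)])
cv2.imwrite("pics/near.png",cv2.convertScaleAbs(im[:,:,::-1],alpha=1.6))
E
```

```text
go [-0.0188 -0.0022  0.0684] turn 0.03 | tcp [ 500.2 -331.9  109.4] yaw 95.6 j [-0.79  0.34  1.63 -0.    1.17 -2.46] F [-0.  -0.3  0.2] w 72.9 t 2.6
```

View pics/near.png

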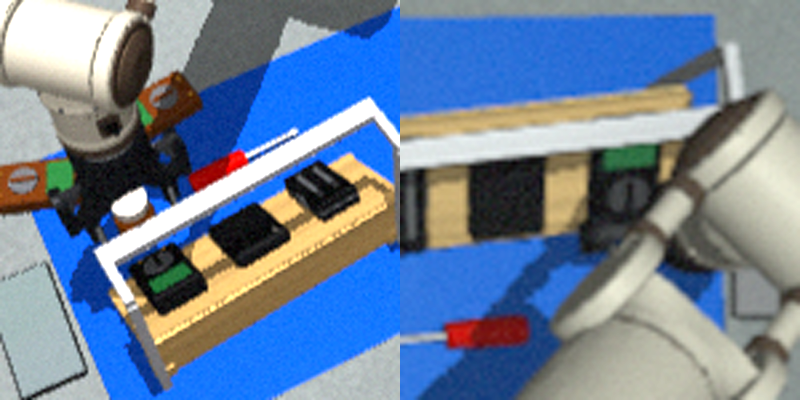

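```bash
python3 - <<'E'
from h import *
K,R,t,f=load("scene")
o=monitor.get_obs()["ee_pos"]
for h in range(0,281,40): print(h,proj("scene",o+[0,0,h]).round(1), end=";")
P=o+[0,0,170]; print("mm/px",(R@P+t)[2]/K[0,0])
for v in range(205,246,4): print(v,f[v,118:182].max(1).tolist())
E
```

```text
0 [[160.5 262.5]];40 [[157.7 255.4]];80 [[154.8 247.9]];120 [[151.7 240. ]];160 [[148.4 231.7]];200 [[145.  222.9]];240 [[141.3 213.6]];280 [[137.4 203.7]];mm/px 2.492183472279135
205 [134, 137, 140, 139, 137, 145, 142, 147, 149, 151, 156, 155, 156, 161, 157, 162, 166, 163, 166, 170, 169, 169, 171, 171, 173, 150, 93, 183, 177, 179, 182, 182, 153, 132, 60, 32, 40, 58, 47, 45, 47, 40, 30, 25, 20, 25, 28, 27, 36, 129, 129, 128, 129, 123, 123, 123, 120, 128, 118, 123, 125, 65, 62, 61]
209 [95, 94, 99, 103, 103, 105, 110, 113, 114, 119, 118, 122, 128, 126, 130, 134, 135, 136, 140, 140, 146, 144, 147, 147, 148, 111, 131, 155, 160, 164, 163, 163, 128, 70, 47, 28, 56, 44, 40, 41, 32, 24, 30, 25, 23, 26, 29, 62, 122, 120, 122, 107, 103, 94, 91, 93, 42, 47, 77, 66, 40, 40, 56, 59]
213 [120, 120, 114, 91, 96, 82, 74, 76, 76, 81, 83, 80, 84, 84, 87, 93, 94, 91, 98, 98, 104, 108, 108, 116, 121, 103, 90, 131, 132, 138, 136, 136, 110, 67, 37, 26, 35, 33, 35, 31, 26, 29, 25, 19, 22, 56, 91, 93, 92, 93, 91, 95, 93, 97, 46, 43, 41, 42, 43, 43, 40, 46, 43, 49]
217 [118, 121, 116, 125, 123, 120, 122, 96
[... 1440 characters left out ...]
2, 27, 32, 32, 40, 33, 31, 42, 41, 35, 34, 27, 39, 29, 32, 35, 36, 43, 39, 51, 32, 16, 19, 16, 17, 11, 11, 6, 10, 5, 11, 11, 17, 24, 67, 64, 32, 34, 35, 20, 19, 15, 10, 16, 50, 90]
241 [85, 90, 89, 93, 94, 95, 93, 92, 89, 77, 87, 103, 99, 101, 100, 99, 100, 101, 69, 16, 18, 13, 15, 12, 18, 17, 14, 12, 13, 20, 18, 20, 13, 16, 19, 21, 16, 13, 15, 15, 14, 14, 15, 12, 5, 11, 16, 10, 15, 12, 9, 11, 30, 35, 55, 30, 17, 25, 18, 15, 17, 15, 7, 50]
245 [92, 87, 95, 92, 94, 73, 89, 91, 91, 65, 100, 101, 99, 101, 100, 98, 99, 97, 97, 62, 50, 14, 14, 12, 20, 15, 16, 10, 17, 23, 12, 18, 1, 15, 10, 11, 13, 13, 13, 14, 4, 9, 9, 15, 14, 11, 10, 11, 8, 13, 4, 14, 16, 9, 14, 12, 14, 19, 9, 28, 39, 30, 33, 58]
```

Request:
carry_out(series=[[[-0.003,0,0.01,0,0.85],[-0.006,-0.001,0.02,0,0.85],[-0.009,-0.001,0.03,0,0.85],[-0.012,-0.001,0.038,0,0.85],[-0.014,-0.001,0.046,0,0.85],[-0.016,-0.001,0.052,0,0.85],[-0.018,-0.001,0.056,0,0.85],[-0.018,-0.001,0.06,0,0.85],[-0.018,-0.001,0.062,0,0.85],[-0.018,-0.001,0.062,0,0.85]]])

```text
clock: 3.53
ee_pos: [518.5, -331.6, 47.8]
orientation: [-0.049, 0.999, 0.0, -0.0]
force: [-0.3, -0.3, -0.5]
width: 72.7
```

Request:
carry_out(series=[[[0,0,0.003,0,0.85],[0,0,0.006,0,0.85],[0,0,0.007,0,0.8],[0,0,0.007,0,0.7],[0,0,0.007,0,0.6],[0,0,0.007,0,0.5],[0,0,0.007,0,0.5],[0,0,0.007,0,0.4],[0,0,0.007,0,0.4],[0,0,0.007,0,0.4]]], squeeze=70)

```text
clock: 4.37
ee_pos: [518.8, -331.9, 41.8]
orientation: [-0.049, 0.999, -0.0, 0.0]
force: [-2.5, 0.1, 6.5]
width: 54.5
```

Request:
carry_out(series=[[[0,0,-0.003,0,0.3],[0,0,-0.008,0,0.3],[0,0,-0.014,0,0.3],[0,0,-0.022,0,0.3],[0.002,0,-0.03,0,0.3],[0.006,0,-0.037,0,0.3],[0.012,0,-0.042,0,0.3],[0.02,0,-0.045,0,0.3],[0.03,0,-0.045,0,0.3],[0.04,0,-0.045,0,0.3]]])

```text
clock: 5.2
ee_pos: [477.6, -335.7, 86.2]
orientation: [-0.049, 0.999, 0.0, -0.0]
force: [-0.8, 0.2, -1.9]
width: 54.2
```

```bash
python3 - <<'E'
from fit import *
go(420,-340,180,95.6)
cap("scene"); save("scene","lift",(110,180,260,300),5)
E
```

```text
go [ 0.0578  0.0013 -0.0937] turn -0.01 | tcp [ 477.6 -335.7   86.2] yaw 95.6 j [-0.82  0.33  1.69 -0.    1.12 -2.49] F [-0.8  0.2 -1.9] w 54.2 t 5.2
```

View pics/lift.png

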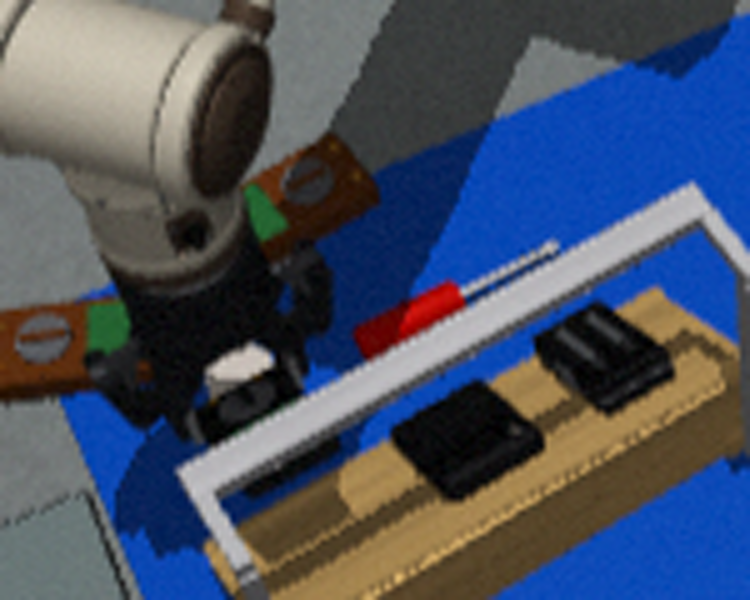

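Request:
carry_out(series=[[[0.015,0,0,0,0.3],[0.03,0,0,0,0.3],[0.045,0,0,0,0.3],[0.06,0,-0.01,0,0.3],[0.065,0.005,-0.025,0,0.3],[0.065,0.02,-0.04,0,0.3],[0.065,0.04,-0.055,0,0.3],[0.065,0.065,-0.07,0,0.3],[0.065,0.095,-0.08,0,0.3],[0.065,0.125,-0.09,0,0.3]]])

```text
clock: 6.08
ee_pos: [401.2, -216.6, 176.5]
orientation: [-0.048, 0.999, 0.0, 0.0]
force: [-0.0, 0.4, -1.1]
width: 54.2
```

```bash
python3 - <<'E'
from fit import *
p=np.load("poses.npy"); u=p[3:6]; d=p[6]
# wide compartment: measure its y centre from top crop: floor left/right edges at crop x 78..238 (y~430)
for a in ([70,430],[88,430],[238,430],[245,430]):
    w=ray("top",*nat(a,(180,112),4.5),60); print(a, (T([0,0,-u[2]],[w-np.r_[u[:2],0]])).round(1))
b=T(u,[[-d+77.5,0,15]])[0]; print("drawer mid",b,"yaw",np.degrees(u[2])+90)
print("targets", T(u,[[-d+45,35,0],[-d+35,35,0]]))
E
```

```text
[70, 430] [[-79.8  98.3  60. ]]
[88, 430] [[-79.5  85.   60. ]]
[238, 430] [[-77.1 -25.6  60. ]]
[245, 430] [[-77.  -30.7  60. ]]
drawer mid [520.30619695 203.29909077  15.        ] yaw 88.15239842847686
targets [[488.95153306 239.32873207   0.        ]
 [478.95673187 239.6511435    0.        ]]
```

```bash
python3 - <<'E'
from fit import *
s=[618.6,-223.8,.0985]
P=T(s,[[-134,0,115]])[0]; print(P); go(*P,95.6)
E
```

```text
[ 485.24952534 -236.97766702  115.        ]
go [-0.0817 -0.0284  0.0615] turn -0.1 | tcp [ 401.2 -216.6  176.5] yaw 95.5 j [-0.76 -0.11  1.98  0.    1.27 -2.43] F [-0.   0.4 -1.1] w 54.2 t 6.08
```

Request:
carry_out(series=[[[0,-0.01,0.02,0,0.3],[0,-0.02,0.04,0,0.3],[-0.01,-0.028,0.06,0,0.3],[-0.025,-0.028,0.062,0,0.3],[-0.04,-0.028,0.062,0,0.3],[-0.055,-0.028,0.062,0,0.3],[-0.07,-0.028,0.062,0,0.3],[-0.082,-0.028,0.062,0,0.3],[-0.082,-0.028,0.062,0,0.3],[-0.082,-0.028,0.062,0,0.3]]], squeeze=35)

```text
clock: 6.92
ee_pos: [485.8, -237.2, 113.7]
orientation: [-0.049, 0.999, 0.0, -0.001]
force: [-1.1, -0.2, -2.7]
width: 54.7
```

```bash
python3 - <<'E'
from fit import *
go(485.2,-237,130,95.6)
cap("scene"); save("scene","bar1",(130,190,270,295),5)
s=[618.6,-223.8,.0985]
print(proj("scene",T(s,[[-61,28,183],[-61,-28,183],[-134,0,115]])).round(1))
E
```

```text
go [ 0.0006  0.0003 -0.0163] turn 0.02 | tcp [ 485.8 -237.2  113.7] yaw 95.6 j [-0.68  0.19  1.8  -0.    1.15 -2.35] F [-1.1 -0.2 -2.7] w 54.7 t 6.92
[[208.9 244.4]
 [190.6 254.7]
 [190.  243.4]]
```

View pics/bar1.png

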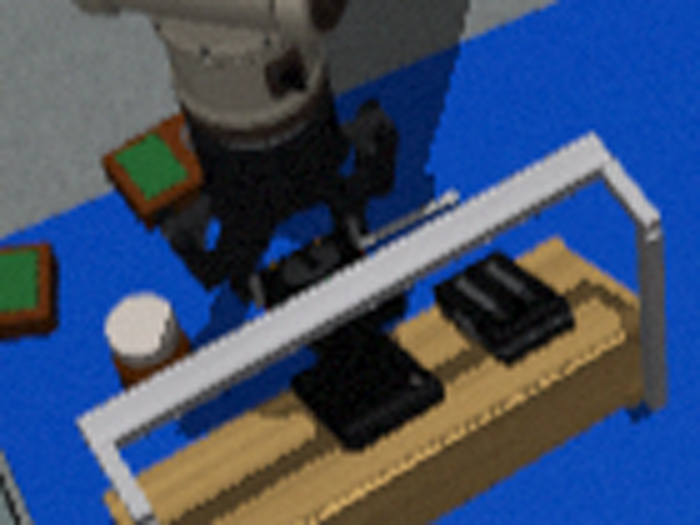

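Request:
carry_out(series=[[[0,0,-0.003,0,0.3],[0,0,-0.006,0,0.3],[0,0,-0.009,0,0.3],[0,0,-0.012,0,0.3],[0,0,-0.014,0,0.3],[0,0,-0.016,0,0.3],[0,0,-0.018,0,0.3],[0,0,-0.02,0,0.3],[0,0,-0.022,0,0.3],[0,0,-0.022,0,0.3]]])

```text
clock: 7.8
ee_pos: [484.3, -236.7, 134.4]
orientation: [-0.049, 0.999, 0.001, -0.002]
force: [-4.1, -2.6, -12.2]
width: 54.5
```

Request:
carry_out(series=[[[0,0,-0.001,0,0.3],[0,0,-0.002,0,0.3],[0,0,-0.003,0,0.3],[0,0,-0.004,0,0.3],[0,0,-0.005,0,0.3],[0,0,-0.006,0,0.3],[0,0,-0.007,0,0.3],[0,0,-0.008,0,0.3],[0,0,-0.009,0,0.3],[0,0,-0.01,0,0.3]]], squeeze=25)

```text
clock: 8.63
ee_pos: [486.1, -237.2, 146.2]
orientation: [-0.049, 0.999, 0.0, -0.0]
force: [-3.5, -1.4, -11.0]
width: 54.5
```

Request:
carry_out(series=[[[0,0,-0.002,0,0.3],[0,0,-0.004,0,0.3],[0,0,-0.006,0,0.3],[0,0,-0.008,0,0.3],[0,0,-0.01,0,0.3],[0,0,-0.012,0,0.3],[0,0,-0.014,0,0.3],[0,0,-0.016,0,0.3],[0,0,-0.018,0,0.3],[0,0,-0.02,0,0.3]]])

```text
clock: 9.47
ee_pos: [486.5, -237.5, 166.7]
orientation: [-0.049, 0.999, -0.0, 0.0]
force: [-2.7, -1.2, -8.6]
width: 54.6
```

```bash
python3 - <<'E'
from fit import *
go(485.2,-237,181,95.6)
cap("scene"); save("scene","bar2",(140,180,250,280),6)
s=[618.6,-223.8,.0985]
# predicted outlines of the meter's top face at tilt th for this TCP
import math
o=monitor.get_obs()["ee_pos"]
for th in (0,10,20):
    c,n=math.cos(math.radians(th)),math.sin(math.radians(th))
    L=[]
    for x,y in((-9,28),(-9,-28),(91,-28),(91,28)): L.append([x*c-7.6*n,y,x*n+7.6*c+10.5])
    W=T([o[0],o[1],.0985],L)+[0,0,o[2]]
    print(th,((proj("scene",W)-[140,180]+.5)*6).round().tolist())
E
```

```text
go [ 0.0013  0.0007 -0.0143] turn -0.01 | tcp [ 486.5 -237.5  166.7] yaw 95.6 j [-0.68  0.13  1.76  0.    1.25 -2.35] F [-2.7 -1.2 -8.6] w 54.6 t 9.47
0 [[326.0, 264.0], [218.0, 322.0], [326.0, 482.0], [437.0, 419.0]]
10 [[325.0, 264.0], [217.0, 322.0], [318.0, 460.0], [430.0, 396.0]]
20 [[325.0, 265.0], [217.0, 323.0], [307.0, 433.0], [420.0, 370.0]]
```

View pics/bar2.png

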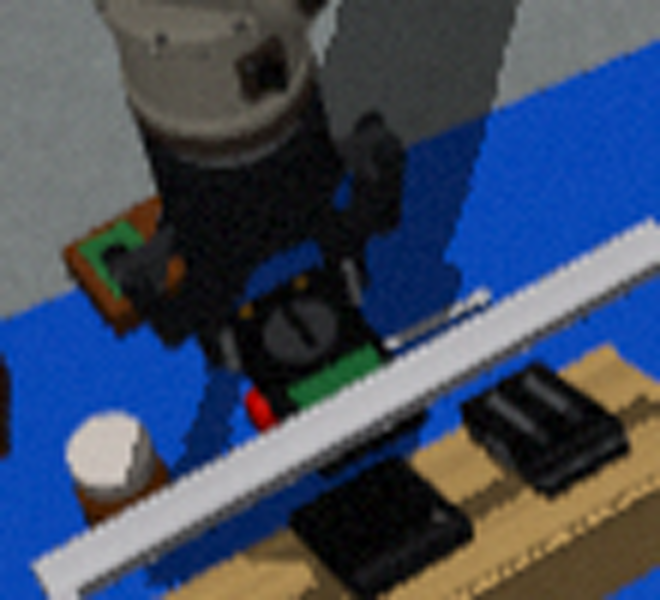

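Request:
carry_out(series=[[[0,0,-0.002,0,0.3],[0,0,-0.004,0,0.3],[0,0,-0.006,0,0.3],[0,0,-0.008,0,0.3],[0,0,-0.01,0,0.3],[0,0,-0.012,0,0.3],[0,0,-0.014,0,0.3],[0,0,-0.016,0,0.3],[0,0,-0.018,0,0.3],[0,0,-0.018,0,0.3]]])

```text
clock: 10.35
ee_pos: [486.9, -237.4, 184.8]
orientation: [-0.049, 0.999, -0.0, 0.001]
force: [1.6, 0.8, -7.8]
width: 54.5
```

Request:
carry_out(series=[[[0,0,0.004,0,0.3],[0,0,0.008,0,0.3],[0.01,0,0.012,0,0.3],[0.025,0,0.015,0,0.3],[0.045,0,0.015,0,0.3],[0.065,0.01,0.01,0,0.3],[0.08,0.03,0,0,0.3],[0.09,0.06,-0.01,0,0.3],[0.09,0.095,-0.01,1,0.3],[0.09,0.13,-0.01,2,0.3]]], squeeze=60)

```text
clock: 11.18
ee_pos: [384.6, -116.9, 196.0]
orientation: [-0.03, 1.0, -0.001, 0.002]
force: [0.2, 0.4, -2.3]
width: 54.3
```

```bash
python3 -c "
from h import *
go(440,100,180,88.2); go(479,239.6,120,88.2)"
```

```text
go [-0.0681  0.2133  0.0156] turn 5.19 | tcp [ 384.6 -116.9  196. ] yaw 93.4 j [-0.6  -0.29  2.1   0.    1.33 -2.23] F [ 0.2  0.4 -2.3] w 54.3 t 11.18
go [-0.1151  0.3505  0.0755] turn 5.19 | tcp [ 384.6 -116.9  196. ] yaw 93.4 j [-0.6  -0.29  2.1   0.    1.33 -2.23] F [ 0.2  0.4 -2.3] w 54.3 t 11.18
```

Request:
carry_out(series=[[[-0.011,0.035,0,0.5,0.3],[-0.023,0.07,0,1,0.3],[-0.035,0.105,0,1.5,0.3],[-0.046,0.14,0,2,0.3],[-0.058,0.175,0.005,2.6,0.3],[-0.069,0.21,0.01,3.1,0.3],[-0.081,0.245,0.015,3.6,0.3],[-0.092,0.28,0.02,4.1,0.3],[-0.104,0.315,0.025,4.7,0.3],[-0.115,0.35,0.035,5.2,0.3]]])

```text
clock: 12.02
ee_pos: [478.9, 242.2, 161.0]
orientation: [0.014, 1.0, 0.001, 0.003]
force: [1.1, -1.0, -1.5]
width: 54.2
```

```bash
python3 - <<'E'
from fit import *
go(479,239.6,60,88.2); go(479,239.6,21,88.2)
cap("scene"); save("scene","hov",(240,130,390,250),5)
import math
o=monitor.get_obs()["ee_pos"]
for th in (-8,0,10):
    c,n=math.cos(math.radians(th)),math.sin(math.radians(th))
    L=[]
    for x,y in((-9,28),(-9,-28),(91,-28),(91,28)): L.append([x*c-7.6*n,y,x*n+7.6*c+10.5])
    W=T([o[0],o[1],-.0322],L)+[0,0,o[2]]
    print(th,((proj("scene",W)-[240,130]+.5)*5).round().tolist())
E
```

```text
go [ 0.0004 -0.0027  0.101 ] turn 0.17 | tcp [478.9 242.2 161. ] yaw 88.4 j [ 0.24  0.12  1.78  0.    1.23 -1.3 ] F [ 1.1 -1.  -1.5] w 54.2 t 12.02
go [ 0.0006 -0.0028  0.14  ] turn 0.17 | tcp [478.9 242.2 161. ] yaw 88.4 j [ 0.24  0.12  1.78  0.    1.23 -1.3 ] F [ 1.1 -1.  -1.5] w 54.2 t 12.02
-8 [[499.0, 154.0], [421.0, 185.0], [504.0, 315.0], [583.0, 281.0]]
0 [[498.0, 154.0], [420.0, 185.0], [507.0, 301.0], [587.0, 267.0]]
10 [[496.0, 154.0], [418.0, 186.0], [507.0, 282.0], [588.0, 248.0]]
```

View pics/hov.png

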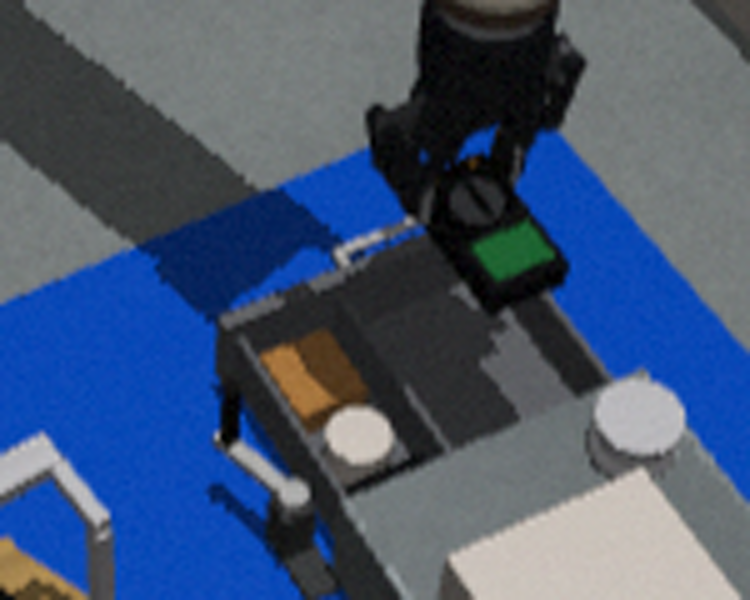

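Request:
carry_out(series=[[[0,-0.001,0.015,0.2,0.3],[0,-0.002,0.03,0.2,0.3],[0,-0.003,0.045,0.2,0.3],[0,-0.003,0.06,0.2,0.3],[0,-0.003,0.075,0.2,0.3],[0,-0.003,0.09,0.2,0.3],[0,-0.003,0.105,0.2,0.3],[0,-0.003,0.115,0.2,0.3],[0,-0.003,0.12,0.2,0.3],[0,-0.003,0.12,0.2,0.3]]], squeeze=40)

```text
clock: 12.9
ee_pos: [476.5, 236.5, 38.5]
orientation: [0.016, 1.0, -0.0, -0.001]
force: [-0.6, -0.3, -1.8]
width: 54.6
```

Request:
carry_out(series=[[[0,0,0.002,0,0.3],[0,0,0.004,0,0.3],[0,0,0.006,0,0.3],[0,0,0.008,0,0.3],[0,0,0.009,0,0.3],[0,0,0.01,0,0.3],[0,0,0.011,0,0.3],[0,0,0.012,0,0.3],[0,0,0.013,0,0.3],[0,0,0.013,0,0.3]]], squeeze=25)

```text
clock: 13.73
ee_pos: [476.7, 236.6, 26.0]
orientation: [0.016, 1.0, -0.0, -0.0]
force: [-0.1, -0.3, -1.9]
width: 54.3
```

Request:
carry_out(series=[[[0,0,0.001,0,0.3],[0,0,0.002,0,0.3],[0,0,0.002,0,0.3],[0,0,0.003,0,0.3],[0,0,0.003,0,0.3],[0,0,0.004,0,0.3],[0,0,0.004,0,0.3],[0,0,0.005,0,0.3],[0,0,0.005,0,0.3],[0,0,0.005,0,0.3]]], squeeze=20)

```text
clock: 14.57
ee_pos: [477.7, 236.8, 22.0]
orientation: [0.016, 1.0, 0.0, 0.001]
force: [-0.8, -1.4, 4.8]
width: 54.0
```

Request:
carry_out(series=[[[0,0,0.0005,0,0.3],[0,0,0.001,0,0.3],[0,0,0.001,0,0.3],[0,0,0.0015,0,0.3],[0,0,0.0015,0,0.3],[0,0,0.002,0,0.3],[0,0,0.002,0,0.3],[0,0,0.002,0,0.3],[0,0,0.002,0,0.3],[0,0,0.002,0,0.3]]], squeeze=20)

```text
clock: 15.4
ee_pos: [479.4, 236.7, 21.4]
orientation: [0.016, 1.0, 0.0, 0.002]
force: [-0.1, -2.3, 11.7]
width: 54.3
```

Request:
carry_out(series=[[[0,0,0,0,0.6],[0,0,0,0,0.62],[0,0,0,0,0.63],[0,0,0,0,0.64],[0,0,0,0,0.65],[0,0,0,0,0.66],[0,0,0,0,0.68],[0,0,0,0,0.71],[0,0,0,0,0.75],[0,0,0,0,0.77]]])

```text
clock: 16.23
ee_pos: [476.4, 236.7, 18.8]
orientation: [0.016, 1.0, -0.0, -0.0]
force: [-1.2, -0.4, 0.4]
width: 65.8
```

Released, with no force left on the tool. I'll lift straight up, move to the front of the drawer, and look.

Request:
carry_out(series=[[[0,0,-0.008,0,0.77],[0,0,-0.02,0,0.77],[0,0,-0.04,0,0.77],[0,0,-0.065,0,0.77],[0,0,-0.09,0,0.77],[0.01,0,-0.115,0,0.5],[0.035,0,-0.13,0,0.2],[0.065,0,-0.13,0,0],[0.1,0,-0.13,0,0],[0.135,0,-0.13,0,0]]])

```text
clock: 17.07
ee_pos: [341.3, 241.0, 150.8]
orientation: [0.016, 1.0, 0.0, 0.001]
force: [-0.2, 0.4, 0.2]
width: 4.7
```

```bash
python3 - <<'E'
from fit import *
p=np.load("poses.npy"); u=p[3:6]; d=p[6]
H=T(u,[[-d-12-22,15,55],[-d-12-22,0,55]]); print(H); go(H[0][0]-40,H[0][1],45,88.2)
cap("scene"); a=load("scene")[3][130:235,250:385]; cap("top"); b=load("top")[3][165:270,180:285]
im=np.vstack([np.hstack([cv2.resize(a,(514,400),interpolation=cv2.INTER_CUBIC)]) ]); b=cv2.resize(b,(286,286),interpolation=cv2.INTER_CUBIC)
o=np.zeros((400,800,3),np.uint8); o[:,:514]=im; o[:286,514:]=b
cv2.imwrite("pics/placed.png",o[:,:,::-1])
E
```

```text
[[409.34778079 221.88617993  55.        ]
 [408.86416366 206.89397815  55.        ]]
go [-0.0285 -0.0183  0.1058] turn -0.05 | tcp [341.3 241.  150.8] yaw 88.2 j [ 0.32 -0.19  2.11  0.    1.22 -1.21] F [-0.2  0.4  0.2] w 4.7 t 17.07
```

View pics/placed.png

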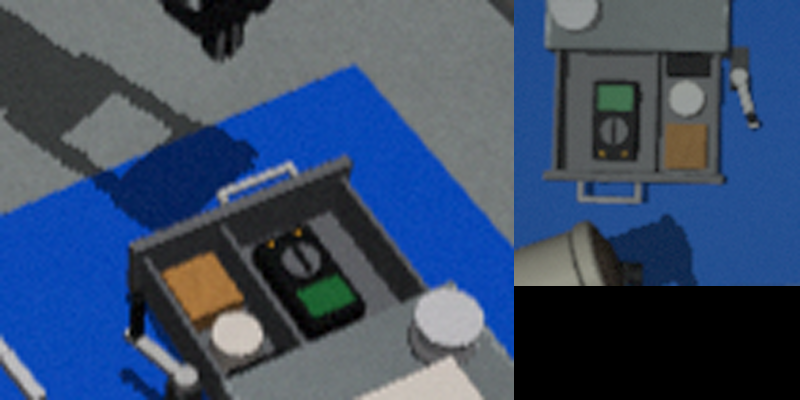

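```bash
python3 - <<'E'
from fit import *
p=np.load("poses.npy"); u=p[3:6]
w=ray("top",215.5,239.6,59); print("handle local",T([0,0,-u[2]],[w-np.r_[u[:2],0]]))
P=T(u,[[-225,22,43],[-49,22,43]]); print(P); go(*P[0],88.15); go(*P[1])
E
```

```text
handle local [[-185.6840805    27.74156694   59.        ]]
[[365.47471244 230.3050746   43.        ]
 [541.38321343 224.63063354  43.        ]]
go [-0.0289 -0.0097  0.1058] turn 0.18 | tcp [337.1 240.9 148.8] yaw 88.3 j [ 0.33 -0.19  2.11  0.    1.22 -1.22] F [0.3 0.3 0.6] w 0.5 t 17.17
go [-0.2049 -0.0103  0.1052] turn 0 | tcp [337.1 240.9 148.8] yaw 88.3 j [ 0.33 -0.19  2.11  0.    1.22 -1.22] F [0.3 0.3 0.6] w 0.5 t 17.17
```

Request:
carry_out(series=[[[0,-0.004,0.02,0,0],[0,-0.008,0.045,0,0],[-0.005,-0.008,0.07,0,0],[-0.015,-0.008,0.09,0,0],[-0.022,-0.008,0.105,0,0],[-0.029,-0.008,0.106,0,0],[-0.035,-0.008,0.106,0,0],[-0.041,-0.008,0.106,0,0],[-0.047,-0.008,0.106,0,0],[-0.053,-0.008,0.106,0,0]]])

```text
clock: 18.0
ee_pos: [396.3, 231.6, 44.6]
orientation: [0.016, 1.0, 0.0, 0.001]
force: [-0.2, -0.5, 0.7]
width: 0.2
```

Request:
carry_out(series=[[[-0.005,0,0,0,0],[-0.01,0,0,0,0],[-0.016,0,0,0,0],[-0.022,0,0,0,0],[-0.028,0,0,0,0],[-0.034,0,0,0,0],[-0.04,0,0,0,0],[-0.046,0,0,0,0],[-0.052,0,0,0,0],[-0.058,0,0,0,0]]])

```text
clock: 18.83
ee_pos: [453.2, 229.4, 43.2]
orientation: [0.016, 1.0, -0.0, -0.0]
force: [-2.3, 0.5, 1.2]
width: -0.3
```

Request:
carry_out(series=[[[-0.007,0,0,0,0],[-0.014,0,0,0,0],[-0.021,0,0,0,0],[-0.028,0,0,0,0],[-0.035,0,0,0,0],[-0.042,0,0,0,0],[-0.049,0,0,0,0],[-0.056,0,0,0,0],[-0.063,0,0,0,0],[-0.07,0,0,0,0]]])

```text
clock: 19.67
ee_pos: [523.2, 227.1, 43.2]
orientation: [0.016, 1.0, -0.0, -0.0]
force: [-1.4, -0.7, 1.0]
width: -0.3
```

Request:
carry_out(series=[[[-0.003,0,0,0,0],[-0.005,0,0,0,0],[-0.006,0,0,0,0],[-0.007,0,0,0,0],[-0.008,0,0,0,0],[-0.009,0,0,0,0],[-0.01,0,0,0,0],[-0.011,0,0,0,0],[-0.012,0,0,0,0],[-0.012,0,0,0,0]]])

```text
clock: 20.5
ee_pos: [534.8, 226.9, 43.3]
orientation: [0.016, 1.0, 0.0, 0.0]
force: [-0.7, -1.5, 0.0]
width: -0.3
```

Request:
carry_out(series=[[[-0.001,0,0,0,0],[-0.002,0,0,0,0],[-0.003,0,0,0,0],[-0.004,0,0,0,0],[-0.004,0,0,0,0],[-0.005,0,0,0,0],[-0.005,0,0,0,0],[-0.006,0,0,0,0],[-0.006,0,0,0,0],[-0.006,0,0,0,0]]])

```text
clock: 21.33
ee_pos: [540.7, 226.7, 43.3]
orientation: [0.016, 1.0, 0.0, 0.0]
force: [-0.7, 0.0, -0.3]
width: -0.0
```

Request:
carry_out(series=[[[-0.0005,0,0,0,0],[-0.001,0,0,0,0],[-0.0015,0,0,0,0],[-0.002,0,0,0,0],[-0.0025,0,0,0,0],[-0.003,0,0,0,0],[-0.0035,0,0,0,0],[-0.004,0,0,0,0],[-0.004,0,0,0,0],[-0.004,0,0,0,0]]])

```text
clock: 22.17
ee_pos: [544.3, 226.6, 43.2]
orientation: [0.016, 1.0, -0.0, -0.0]
force: [-2.9, 0.7, 0.3]
width: -0.3
```

Request:
carry_out(series=[[[-0.0005,0,0,0,0],[-0.001,0,0,0,0],[-0.0015,0,0,0,0],[-0.002,0,0,0,0],[-0.0025,0,0,0,0],[-0.003,0,0,0,0],[-0.0035,0,0,0,0],[-0.004,0,0,0,0],[-0.004,0,0,0,0],[-0.004,0,0,0,0]]])

```text
clock: 23.0
ee_pos: [544.5, 226.6, 42.8]
orientation: [0.015, 1.0, -0.001, -0.005]
force: [-15.4, -0.8, 12.0]
width: 0.2
```

Request:
carry_out(series=[[[0.006,0,0,0,0],[0.015,0,0,0,0],[0.03,0,0,0,0],[0.045,0,-0.02,0,0],[0.05,0,-0.05,0,0],[0.05,0,-0.08,0,0],[0.05,0,-0.107,0,0],[0.05,-0.03,-0.107,0,0],[0.05,-0.065,-0.107,0,0],[0.05,-0.1,-0.107,0,0]]])

```text
clock: 23.83
ee_pos: [496.0, 127.3, 151.3]
orientation: [0.015, 1.0, -0.0, 0.002]
force: [0.4, -0.3, -0.7]
width: 0.1
```

```bash
python3 - <<'E'
from fit import *
p=np.load("poses.npy"); u=p[3:6]
cap("top"); save("top","shut",(190,110,290,230),5)
o=monitor.get_obs()
W=[[-72,-178],[-74,-162],[-84,-139],[-85,-116],[-77,-95],[-66,-81],[-57,-75],[-46,-70]]
for a in W:
    P=T(u,[[*a,88]])[0]; go(*P,88.15,o)
E
```

```text
go [-0.0191 -0.0953  0.0632] turn -0.08 | tcp [495.9 121.6 150.8] yaw 88.1 j [ 0.01  0.07  1.86 -0.    1.21 -1.53] F [ 2.5 -3.7 -0.5] w -0.4 t 23.88
go [-0.017  -0.0793  0.0631] turn -0.08 | tcp [495.9 121.6 150.8] yaw 88.1 j [ 0.01  0.07  1.86 -0.    1.21 -1.53] F [ 2.5 -3.7 -0.5] w -0.4 t 23.88
go [-0.007  -0.0563  0.063 ] turn -0.08 | tcp [495.9 121.6 150.8] yaw 88.1 j [ 0.01  0.07  1.86 -0.    1.21 -1.53] F [ 2.5 -3.7 -0.5] w -0.4 t 23.88
go [-0.006  -0.0333  0.0629] turn -0.08 | tcp [495.9 121.6 150.8] yaw 88.1 j [ 0.01  0.07  1.86 -0.    1.21 -1.53] F [ 2.5 -3.7 -0.5] w -0.4 t 23.88
go [-0.014  -0.0123  0.0628] turn -0.08 | tcp [495.9 121.6 150.8] yaw 88.1 j [ 0.01  0.07  1.86 -0.    1.21 -1.53] F [ 2.5 -3.7 -0.5] w -0.4 t 23.88
go [-0.0249  0.0017  0.0628] turn -0.08 | tcp [495.9 121.6 150.8] yaw 88.1 j [ 0.01  0.07  1.86 -0.    1.21 -1.53] F [ 2.5 -3.7 -0.5] w -0.4 t 23.88
go [-0.0339  0.0078  0.0628] turn -0.08 | tcp [495.9 121.6 150.8] yaw 88.1 j [ 0.01  0.07  1.86 -0.    1.21 -1.53] F [ 2.5 -3.7 -0.5] w -0.4 t 23.88
go [-0.0449  0.0128  0.0628] turn -0.08 | tcp [495.9 121.6 150.8] yaw 88.1 j [ 0.01  0.07  1.86 -0.    1.21 -1.53] F [ 2.5 -3.7 -0.5] w -0.4 t 23.88
```

View pics/shut.png

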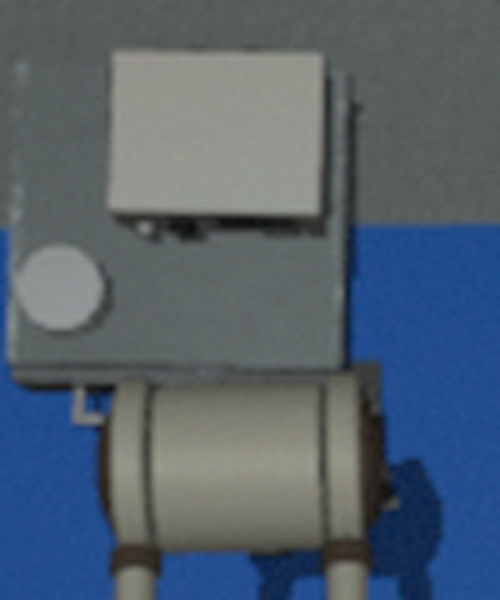

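Request:
carry_out(series=[[[-0.004,-0.03,0,0,0],[-0.01,-0.06,0,0,0],[-0.015,-0.085,0,0,0],[-0.019,-0.098,0,0,0],[-0.019,-0.098,0.01,0,0],[-0.019,-0.098,0.025,0,0],[-0.019,-0.098,0.04,0,0],[-0.019,-0.098,0.055,0,0],[-0.019,-0.098,0.063,0,0],[-0.019,-0.098,0.063,0,0]]])

```text
clock: 24.72
ee_pos: [509.4, 30.8, 84.8]
orientation: [0.015, 1.0, 0.001, -0.002]
force: [-0.0, -0.6, 0.5]
width: -0.2
```

```bash
python3 - <<'E'
from fit import *
p=np.load("poses.npy"); u=p[3:6]
o=monitor.get_obs()
for a in [[-72,-178],[-74,-162],[-84,-139],[-85,-116],[-77,-95],[-66,-81],[-57,-75],[-46,-70]]:
    P=T(u,[[*a,88]])[0]; go(*P,88.15,o)
E
```

```text
go [-0.0027 -0.0052 -0.0033] turn 0.09 | tcp [509.4  30.8  84.8] yaw 88.2 j [-0.18  0.16  1.9   0.    1.08 -1.72] F [-0.  -0.6  0.5] w -0.2 t 24.72
go [-0.0008  0.0108 -0.0032] turn 0.09 | tcp [509.4  30.8  84.8] yaw 88.2 j [-0.18  0.16  1.9   0.    1.08 -1.72] F [-0.  -0.6  0.5] w -0.2 t 24.72
go [ 0.0092  0.0338 -0.0032] turn 0.09 | tcp [509.4  30.8  84.8] yaw 88.2 j [-0.18  0.16  1.9   0.    1.08 -1.72] F [-0.  -0.6  0.5] w -0.2 t 24.72
go [ 0.0102  0.0568 -0.0031] turn 0.09 | tcp [509.4  30.8  84.8] yaw 88.2 j [-0.18  0.16  1.9   0.    1.08 -1.72] F [-0.  -0.6  0.5] w -0.2 t 24.72
go [ 0.0021  0.0778 -0.0032] turn 0.09 | tcp [509.4  30.8  84.8] yaw 88.2 j [-0.18  0.16  1.9   0.    1.08 -1.72] F [-0.  -0.6  0.5] w -0.2 t 24.72
go [-0.0089  0.0918 -0.0032] turn 0.09 | tcp [509.4  30.8  84.8] yaw 88.2 j [-0.18  0.16  1.9   0.    1.08 -1.72] F [-0.  -0.6  0.5] w -0.2 t 24.72
go [-0.0179  0.0978 -0.0032] turn 0.09 | tcp [509.4  30.8  84.8] yaw 88.2 j [-0.18  0.16  1.9   0.    1.08 -1.72] F [-0.  -0.6  0.5] w -0.2 t 24.72
go [-0.0289  0.1028 -0.0033] turn 0.09 | tcp [509.4  30.8  84.8] yaw 88.2 j [-0.18  0.16  1.9   0.    1.08 -1.72] F [-0.  -0.6  0.5] w -0.2 t 24.72
```

First part of the swing, following those waypoints.

Request:
carry_out(series=[[[0.001,0.006,-0.001,0,0],[0.003,0.013,-0.002,0,0],[0.005,0.02,-0.002,0,0],[0.007,0.027,-0.002,0,0],[0.009,0.034,-0.002,0,0],[0.01,0.041,-0.002,0,0],[0.011,0.049,-0.002,0,0],[0.01,0.057,-0.002,0,0],[0.008,0.064,-0.002,0,0],[0.005,0.071,-0.002,0,0]]])

```text
clock: 25.55
ee_pos: [508.4, 101.5, 89.1]
orientation: [0.016, 1.0, -0.0, -0.0]
force: [-0.5, -1.2, 0.6]
width: -0.0
```

```bash
python3 - <<'E'
from fit import *
p=np.load("poses.npy"); u=p[3:6]
o=monitor.get_obs()
for a in [[-77,-95],[-66,-81],[-57,-75],[-46,-70],[-42,-70]]:
    P=T(u,[[*a,88]])[0]; go(*P,88.15,o)
E
```

```text
go [-0.001   0.0072  0.0011] turn 0.05 | tcp [508.4 101.5  89.1] yaw 88.2 j [-0.04  0.17  1.88 -0.    1.09 -1.58] F [-0.5 -1.2  0.6] w -0.0 t 25.55
go [-0.012   0.0212  0.0011] turn 0.05 | tcp [508.4 101.5  89.1] yaw 88.2 j [-0.04  0.17  1.88 -0.    1.09 -1.58] F [-0.5 -1.2  0.6] w -0.0 t 25.55
go [-0.021   0.0271  0.0011] turn 0.05 | tcp [508.4 101.5  89.1] yaw 88.2 j [-0.04  0.17  1.88 -0.    1.09 -1.58] F [-0.5 -1.2  0.6] w -0.0 t 25.55
go [-0.032   0.0321  0.0011] turn 0.05 | tcp [508.4 101.5  89.1] yaw 88.2 j [-0.04  0.17  1.88 -0.    1.09 -1.58] F [-0.5 -1.2  0.6] w -0.0 t 25.55
go [-0.036   0.0321  0.0011] turn 0.05 | tcp [508.4 101.5  89.1] yaw 88.2 j [-0.04  0.17  1.88 -0.    1.09 -1.58] F [-0.5 -1.2  0.6] w -0.0 t 25.55
```

Request:
carry_out(series=[[[-0.001,0.006,0,0,0],[-0.004,0.012,0,0,0],[-0.008,0.018,0,0,0],[-0.012,0.022,0,0,0],[-0.016,0.025,0,0,0],[-0.02,0.028,0,0,0],[-0.023,0.03,0,0,0],[-0.026,0.032,0,0,0],[-0.028,0.032,0,0,0],[-0.03,0.032,0,0,0]]])

```text
clock: 26.38
ee_pos: [539.7, 131.8, 89.2]
orientation: [0.016, 1.0, 0.0, -0.0]
force: [-1.5, 1.0, 0.4]
width: 0.2
```

Request:
carry_out(series=[[[-0.0005,0,0,0,0],[-0.001,0,0,0,0],[-0.0015,0,0,0,0],[-0.002,0,0,0,0],[-0.0025,0,0,0,0],[-0.003,0,0,0,0],[-0.0035,0,0,0,0],[-0.004,0,0,0,0],[-0.004,0,0,0,0],[-0.004,0,0,0,0]]])

```text
clock: 27.22
ee_pos: [543.7, 131.5, 89.3]
orientation: [0.016, 1.0, -0.0, 0.0]
force: [0.0, 0.8, 0.4]
width: -0.5
```

Request:
carry_out(series=[[[-0.0005,0,0,0,0],[-0.001,0,0,0,0],[-0.0015,0,0,0,0],[-0.002,0,0,0,0],[-0.0025,0,0,0,0],[-0.003,0,0,0,0],[-0.0035,0,0,0,0],[-0.004,0,0,0,0],[-0.004,0,0,0,0],[-0.004,0,0,0,0]]])

```text
clock: 28.05
ee_pos: [545.4, 131.6, 89.1]
orientation: [0.016, 1.0, -0.0, -0.003]
force: [-10.8, 0.7, 7.5]
width: 0.0
```

Request:
carry_out(series=[[[0.005,0,0,0,0],[0.015,0,0,0,0],[0.03,0,-0.01,0,0],[0.05,0,-0.04,0,0],[0.08,0,-0.07,0,0],[0.11,0.02,-0.1,0,0],[0.14,0.05,-0.12,0,0],[0.16,0.08,-0.13,0,0],[0.17,0.11,-0.14,0,0],[0.18,0.14,-0.15,0,0]]])

```text
clock: 28.88
ee_pos: [371.3, 278.8, 241.0]
orientation: [0.016, 1.0, 0.001, 0.002]
force: [1.0, 0.2, 0.6]
width: 0.3
```

```bash
python3 - <<'E'
from fit import *
p=np.load("poses.npy"); u=p[3:6]
old=load("scene")[3].astype(int); n=cap("scene").astype(int); t=cap("top")
print(monitor.get_obs()["force"].round(1))
for th in (0,.1,.2,.4):
    P=T(u,[[-28-55*np.sin(th),-125+55*np.cos(th),h] for h in (118,95,75)]); print(th,"scene",proj("scene",P).round(1).tolist(),"top",proj("top",P[0]).round(1).tolist())
a,b=proj("scene",T(u,[[-28,-70,100]]))[0].round().astype(int)
print("scene max-channel around",a,b); print(n.max(2)[b-12:b+13:2,a-14:a+15:1])
a,b=proj("top",T(u,[[-28,-70,118]]))[0].round().astype(int)
print("top around",a,b); print(t.max(2)[b-8:b+9,a-12:a+13])
E
```

```text
[ 1.  -1.3  0.6]
0 scene [[313.5, 210.3], [312.9, 214.6], [312.4, 218.3]] top [[245.1, 190.9]]
0.1 scene [[312.5, 209.0], [311.9, 213.3], [311.4, 217.0]] top [[245.1, 192.6]]
0.2 scene [[311.3, 207.8], [310.8, 212.1], [310.3, 215.8]] top [[245.3, 194.3]]
0.4 scene [[308.7, 205.7], [308.2, 210.0], [307.7, 213.7]] top [[246.3, 197.6]]
scene max-channel around 313 214
[[180 181 182 179 180 181 182 181 181 178 182 182 181 181 180 179 182 180
  181 179 183 181 181 182 179 179 182 181 183]
 [178 178 182 178 181 183 183 183 181 179 181 179 181 181 182 181 182 180
  182 181 182 182 179 180 182 178 182 181 178]
 [182 180 180 180 175 179 179 181 181 181 177 180 179 180 180 180 176 183
  183 181 180 178 180 181 183 179 179 178 180]
 [184 178 181 180 177 180 182 182 181 179 181 183 178 181 179 178 179 180
  179 181 181 181 179 182 178 181 181 179 182]
 [179 180 181 179 183 183 181 178 180 183 182 181 179 181 158  72  76 111
  158 181 181 180 179 182 180 179 183 182 181]
 [179 182 180 180 179 179 181 181 180 180 182 182 178 177 114  14  19  20
   92 181 181 183 184 181 182 178 184 178 180]
 [184 
[... 1946 characters left out ...]
44 126 105  90  42  26  55  92 130 149
  147 148 145 146 148 148 148]
 [148 145 145 145 143 146 145 145 144 137 131 125  79  51  67  98 122 122
  121 120 121 123 123 124 123]
 [145 143 145 144 147 145 144 144 144 145 144 137 110  72  74  72  74  73
   73  71  72  72  71  70  68]
 [144 144 144 146 146 144 145 144 144 145 145 144 132 112 114 113 112 112
  114 112 113 114 113 113 113]
 [146 146 145 145 146 145 145 147 146 146 146 145 144 144 144 145 144 146
  146 144 145 143 144 144 143]
 [145 145 146 146 146 146 144 147 144 144 146 146 144 145 145 145 147 147
  145 145 143 144 144 143 144]
 [146 146 146 146 144 146 146 145 147 145 143 145 146 145 144 143 144 144
  146 146 144 146 145 146 144]]
```

```bash
python3 -c "
from h import *
o=monitor.get_obs(); print(o['clock'],o['force'].round(1),o['qvel'].round(3)); print(job.job_done())"
```

```text
28.9833 [ 1.  -1.3  0.6] [-0.078  0.013  0.047 -0.047 -0.009 -0.064]
the job is handed in; nothing more can be done
None
```

I put the meter in the drawer's wide compartment, slid the drawer shut and swung the lock lever across. I handed the job in at 29 s of the 72 s allowed.

**How it went**
- **Pick-up:** the tool can't tilt, so I gripped the meter by its lower end, below the light bar. I then levelled it by pressing its upper end against the bar's underside, which took about 10 N.
- **Placing:** I lowered the meter until it touched the floor of the compartment and opened the fingers slowly. The picture afterwards showed it flat and screen up.
- **Drawer:** I pushed the handle until it met a hard stop (about 15 N). The top picture showed the drawer face against the cabinet.
- **Lever:** I pushed the post around until it met its stop (about 11 N).

**Last checks**
- **Lever angle:** I checked it from pixel values rather than another picture. The post was within about 2 pixels of where it should be when locked, and the bar's shadow ran straight across the drawer front.
- **Stop positions:** the drawer stopped about 3 mm past where I expected. The lever also stopped a little past, close to the 2 mm calibration tolerance plus my guess at the finger thickness.
- **Not checked:** I took no final picture of the stand and bench. In the earlier views the other items were where they started. The arm was clear of everything but still settling slightly at hand-in.
- **Pictures:** I viewed 12, two over the budget of 10.

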